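Unlock the lid stay and shut the rescue-tool case

ROBOT

A 6-joint arm with a two-finger parallel gripper is mounted at the origin on the work surface. World frame = base frame: x ahead of the robot, y to its left, z up, the work surface at z = 0. Lengths are in mm, angles in rad, forces in N, time in s.
With the tool pointing down it reaches from about 350 to 875 mm from the base axis. Payload 4.2 kg.
Tool frame: the origin (TCP) lies between the finger pads; the fingertips stand 14 mm ahead of it and the grasp point (between the pads) lies 5 mm behind it; z points along the fingers, y is the line along which they close (so a half turn about z gives the same grasp; the last joint's range is limited). The gripper opens to 85 mm and grips with 20 to 120 N. Pads are 22 mm wide; open, the fingers measure 114 mm over their backs; the gripper's body (76 mm by 85 mm) begins 54 mm behind the grasp point. The pads swing forward as they close: fully open they stand 13 mm farther back than shut.
Start: joints at [-0.966, 0.385, 0.008, 0, -1.194, -0.259], TCP at [211.858, -587.976, 245.312] pointing down, gripper open.
Joint ranges: [-3.14, 3.14], [-1.21, 2.06], [-1.07, 1.41], [-3.16, 2.05], [-2.99, -0.16], [-3.1, 3.1]. Speed limits (rad/s): [2.79, 2.79, 3.14, 3.14, 3.14, 3.14].

INTERFACE

Orientations are given as a unit quaternion [x, y, z, w].
In Python, from bench import * gives the robot as it stands.
- The arm moves only by the tool carry_out, never from a script. Its argument "motion" is a list of rows, each a list of 7 numbers: the turn, a rotation vector about the tool's x, y, z in rad, then the shift along the tool's x, y, z in mm, then the opening, from -1 (shut) to 1 (fully open), so that 0 is half open. A call has 1 to 5 rows; each row is the pose to reach, as a shift and turn from the pose commanded when the call began, along the tool's axes at that moment; what a row does not reach only later rows make up. A row lasts 1/8 s, in which the tool goes at most 62.5 mm and 10.7 degrees, less where a joint would pass 70% of its speed; a pose out of reach is approached as far as the arm can. A call with a gripper value outside its range is refused whole. The fingers move at their own pace and stop on an object; the grip force is fixed at half the most. Time passes only in rows, so rows that repeat a pose let the fingers close. It gives the time, the measured TCP pose, the force, the opening and the grip force at its end, in the units of the state.
- read_state(): the state, without advancing time (a new reading comes with each control period).
- get_image(name): name is "side" or "top"; returns a dict with "color" (420x560x3 uint8, blue, green, red), "mtx" (3x3 intrinsics, pixels), "k1" (the pictures are not rectified: a ray, as slopes to the right and down, at radius r is drawn at 1 + k1 r^2 times it, then the intrinsics apply), "position" and "orientation" of the camera in the world. Camera axes: x right, y down, z forward; pixel columns grow to the right and rows downward; lengths in mm; the calibration is good to about 2 mm. A picture is of the moment at which its call begins. There is no depth.
- job_done(): hands the job in; it is judged then, once.
The state is a dict: "clock": time; "joints": joint angles; "joint_vel": joint speeds; "joint_efforts": joint torques, N m; "position": TCP position; "ee_rot": TCP orientation; "contact_force": force on the tool from outside, world axes, zero at the start; "wrist_torque": the same for the moment, N m; "gripper_width": finger opening in mm; "grasp_force": force on a finger pad.
Only numpy, scipy, OpenCV 4.12 (cv2) and the standard library are available. Lean on these libraries where they do the work, as an engineer would, in place of code of your own. Each camera call takes 0.05 s, during which the arm holds its last target. There are 200 camera calls.

TASK

Shut the open rescue-tool case: take the knob at the knee of the folding stay on its side and lift it up past centre until the stay is well broken and stays unlocked, let go of it, then lower the lid gently and press its front down against the rubber buffers until the catch snaps in and holds it shut. Do not let the lid fall or slam, do not wrench the stay or lean hard on the lid, and leave the other things where they are.

Things in the scene. Friction and masses are not known exactly. Their poses are not given: they have to be found in the camera images.
- case: black equipment case with aluminium edges, 240 (x) x 320 (y) x 100 mm high, fixed to the table; origin at the centre of its underside, x from its front (robot side) to its hinge side, y to its left, z up. Lid hinge axis: along y at x = +120, z = 100 mm. The steel folding stay is outside the left (+y) wall; a spring catch sits on the middle of the front, two rubber buffers on the front rim.
- lid (a joint): the lid (about 0.35 kg, 240 x 320 mm, 30 mm thick) on a friction hinge: it stays where it is left. 0 = open at 65 degrees, leaning over the case (start); -1.1345 = shut and caught. The locked stay blocks it. From -1.07 its hook rides on the catch, from -1.10 it meets rubber buffers that push it back up: press on beyond shut, 17 to 19 N at lid_push, till caught; hard stop from about 23 N.
- lid_push (a point): point on the lid's outer (upper) face, on its middle line, 35 mm from the free front edge and 205 mm from the hinge axis along the lid; that face is 30 mm off the hinge axis (130 mm above the table when shut). While the lid is open the face looks away from the robot and up.
- lid_edge (a point): middle of the free edge of the lid's outer face, 240 mm from the hinge axis along the lid, about 330 mm above the table when open. The edge is 30 mm thick and plain.
- stay (a joint): angle of the stay's lower arm: 0 = locked, knee sagging on its stop some 10 mm below the straight line; 0.15 = dead centre; grows as the knee goes up and to the case's front; safely unlocked above 0.5; about 1.9 when the lid is shut. Friction holds it where it is left.
- bush (a joint): how far the rubber bush of the lower arm's pivot gives (m), + = pulled up and to the hinge side at 45 degrees, - = pushed the other way, 0 = unloaded; about 12 N per mm. It shows the load along the stay and must be kept small: beyond about 1.5 mm the stay is being wrenched.
- knee (a point): middle of the knee's knob: a level steel round bar 14 mm thick, 60 mm long, along the case's y, ending in a 22 mm disc; on its axis, 45 mm out from the left wall, 27 mm short of the disc. Grip it on its -x and +x sides; it turns in the fingers. It swings up and to the case's front about the lower arm's pivot on the wall, roughly 60 mm nearer the front and 25 mm lower; that arm is rigid and a wrong path loads it hard.
- grinder: angle grinder in the foam inside the case, about 200 mm long; leave it
- disc: stack of cutting discs, 100 mm across, inside the case; leave it
- radio: hand radio standing left of the case beyond the stay, 55 x 35 x 150 mm; leave it
- can: spray can, 54 mm across, 150 mm high, right of the case; leave it
- wrench: wrench on the table; leave it
- torch: black hand torch lying on the table, 150 mm; leave it
- driver: screwdriver on the table; leave it
- jar: jar, 64 mm across, 80 mm high; leave it

How it is judged (in metres and radians):
On the way, in this order (a step that is already met when the one before it is completed fails the run):
1. the stay's knee has been lifted past centre and well clear of its lock (stay joint above 0.5 rad) (value of joint stay above 0.5 rad), for 0.2 s.
2. the lid is pressed down shut (lid joint within 0.012 rad of shut) (value of joint lid below -1.1225 rad), for 0.2 s.
At the end, for the whole second after the job is handed in: the lid is shut and caught (lid joint below -1.1225, within 0.012 rad of its caught place) and still, with the robot away from it (value of joint lid below -1.1225 rad and velocity of joint lid between -0.05 and 0.05 rad/s); the robot touches nothing.
It fails at once if the lid swung down faster than 1.2 rad/s before reaching the catch (velocity of joint lid below -1.2 rad/s and value of joint lid above -1.03 rad).
It fails at once if the robot pressed on the lid with more than 35 N (contact force between any of the fingers, the arm and lid above 35 N).
It fails at once if the stay was wrenched: the bush of its lower pivot gave more than 1.5 mm (about 18 N along the arm) (value of joint bush above 0.0015 m or value of joint bush below -0.0015 m).
It fails at once if another thing was disturbed (moved more than 20 mm) (distance of any of grinder, disc, radio, can, wrench, torch, driver, jar from where it was at the start of the episode above 0.02 m).
It also fails if it takes over 69 s, if anything falls off the work surface, if the arm or the gripper's body presses on something with over 40 N, if the wrist force passes 120 N, or if a joint passes its speed limit or range.

## Working session

There is one attempt and no reset: what is moved stays moved. The work goes in short steps, Python scripts to look and compute and a tool call to move; the robot and the scene stay as the last step left them, time stands still between calls to the robot, and variables do not carry over. Pictures are saved under pics/ and viewed, at most 10 in all, crops included, and the job is handed in when it is done.

Besides the shell and the picture viewer there is one more tool, called after "Emit:" as a command line: name --pt "numbers of a row" for each row, then --argument value for the rest. carry_out: Moves the arm, as the interface text tells. Its arguments: {"type":"object","properties":{"motion":{"type":"array"}},"required":["motion"]}

```bash
ls; mkdir -p pics; python3 - <<'E'
from bench import *
import cv2
for n in("side","top"):
    d=get_image(n); cv2.imwrite(f"pics/{n}0.png",d["color"]); print(n,d["mtx"],d["k1"],d["position"],d["orientation"])
print(read_state())
E
```

```text
pics
side [[435.0071195    0.         282.55021032]
 [  0.         435.0071195  205.529009  ]
 [  0.           0.           1.        ]] -0.01509602586422037 [ 352.20623049 -848.18065002 1108.68035471] [ 0.92803267 -0.07179825  0.03575539 -0.36376082]
top [[514.38064965   0.         274.22679564]
 [  0.         514.38064965 210.77538286]
 [  0.           0.           1.        ]] -0.08166764474800788 [ 437.77952849   -9.647037   1946.1744317 ] [-0.69910119  0.71458079 -0.0152381   0.01999071]
{'clock': 0.1, 'joints': array([-9.66381125e-01,  3.85489672e-01,  6.75876610e-03, -4.08564950e-04,
       -1.19402411e+00, -2.58577957e-01]), 'joint_vel': array([-1.11303901e-04, -1.81690290e-03,  1.63327453e-03,  3.82250842e-04,
        4.55163734e-04, -9.49940868e-06]), 'joint_efforts': array([-2.42952001e-04, -3.93320024e+01,  1.88929117e+01,  4.19798613e+00,
       -2.56772662e-03, -3.68988140e-08]), 'position': array([ 211.69304964, -587.52725643,  244.32737862]), 'ee_rot': array([-1.71983866e-01,  9.85099261e-01,  9.68990771e-04, -2.37115687e-04]), 'contact_force': array([ 0.44563924, -0.04160144,  0.52221952]), 'wrist_torque': array([-0.02609341,  0.05454898,  0.0085279 ]), 'grasp_force': 0.0, 'gripper_width': 84.98878109910378}
```

View pics/side0.png

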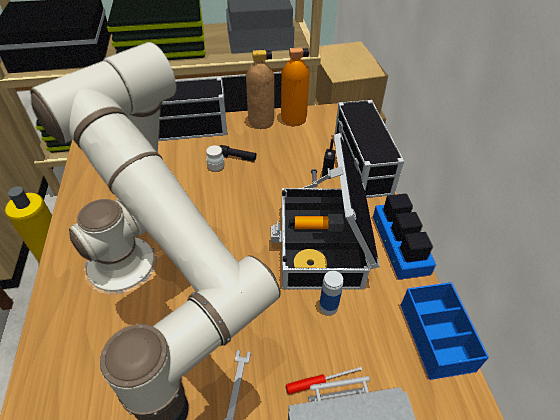

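View pics/top0.png

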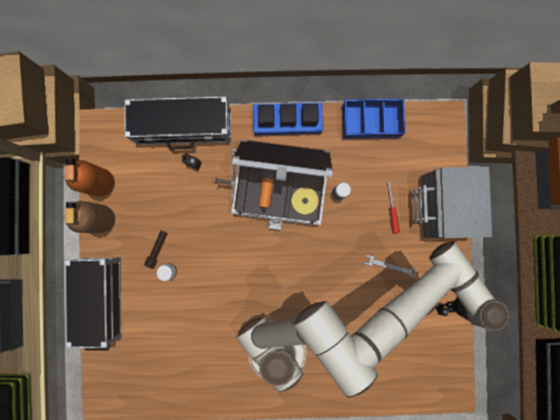

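The side view shows the case around (325,235) with the catch at (277,233) and the knob near (315,178). The top view shows the case around (280,185), the knob near (225,182) and the radio at (192,162). I'll enlarge both.

```bash
python3 - <<'E'
import cv2
a=cv2.imread("pics/side0.png")[125:295,255:385]; b=cv2.imread("pics/top0.png")[135:240,175:345]
cv2.imwrite("pics/sc.png",cv2.resize(a,(455,595),interpolation=2)); cv2.imwrite("pics/tc.png",cv2.resize(b,(800,494),interpolation=2))
E
```

```text
(no output)
```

View pics/sc.png

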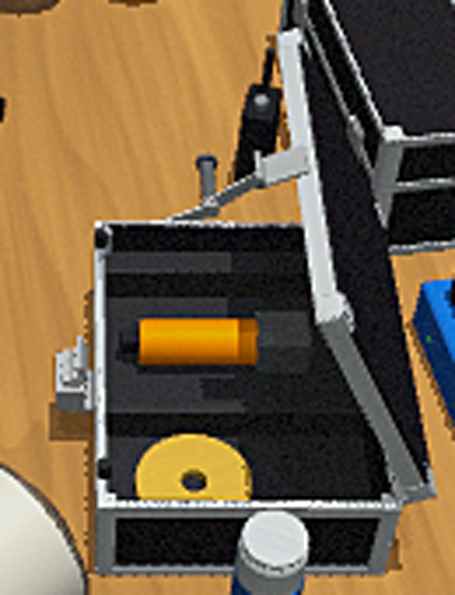

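View pics/tc.png

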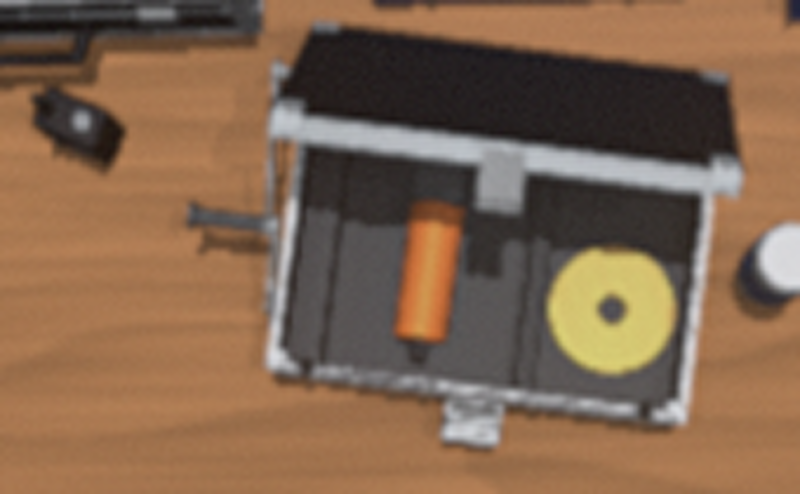

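```bash
cat > h.py <<'E'
from bench import *
import numpy as np, cv2
from scipy.spatial.transform import Rotation as R
from scipy.optimize import least_squares
CAM={}
def cam(n):
    if n not in CAM: CAM[n]=get_image(n)
    return CAM[n]
def proj(n,P):
    d=cam(n); p=R.from_quat(d["orientation"]).inv().apply(np.atleast_2d(P)-d["position"])
    s=p[:,:2]/p[:,2:]; s=s*(1+d["k1"]*(s**2).sum(1,keepdims=True)); K=d["mtx"]
    return s@K[:2,:2].T+K[:2,2]
def tri(us,ut):
    return least_squares(lambda P:np.r_[proj("side",P)[0]-us,proj("top",P)[0]-ut],[600,100,150])
def world(c,P):
    P=np.atleast_2d(P).astype(float); 
    return R.from_euler("z",c[2]).apply(P)+[c[0],c[1],0]
E
cat > fit.py <<'E'
from h import *
S=lambda x,y:np.array([255+x/3.5,125+y/3.5]); T=lambda x,y:np.array([175+x/4.706,135+y/4.706])
th=np.radians(65);ie=(120-240*np.cos(th),100+240*np.sin(th)); oe=(ie[0]+30*np.sin(th),ie[1]+30*np.cos(th))
obs=[("top",(-120,160,100),T(270,372)),("top",(-120,-160,100),T(686,424)),("side",(-120,160,100),S(96,225)),("side",(-120,-160,100),S(97,506)),("side",(120,-160,100),S(400,503)),
("top",(ie[0],160,ie[1]),T(272,135)),("top",(ie[0],-160,ie[1]),T(740,194)),("side",(-120,-160,0),S(97,572)),("side",(ie[0],-160,ie[1]),S(322,322))]
f=lambda c:np.concatenate([proj(n,world(c,P))[0]-u for n,P,u in obs])
r=least_squares(f,[650,20,0],loss="soft_l1");print(r.x,np.degrees(r.x[2]));print(f(r.x).reshape(-1,2).round(1))
c=r.x
inv=lambda P:R.from_euler("z",-c[2]).apply(P-[c[0],c[1],0])
for nm,s,t in[("disc",S(206,160),T(192,214)),("base",S(208,207),T(270,223)),("radiotop",S(262,98),T(80,122)),("catch",S(75,352),T(472,400))]:
    q=tri(s,t);print(nm,q.x.round(1),inv(q.x).round(1),"res",q.fun.round(1))
E
python3 fit.py
```

```text
[ 6.22570003e+02 -2.47526225e+01 -1.47218822e-01] -8.435017154321882
[[ 0.4 -1.6]
 [ 0.3 -1.6]
 [-0.  -1.1]
 [ 1.1 -0.4]
 [ 0.3  0.2]
 [-0.4  2.5]
 [-0.2  2.4]
 [ 0.6  0.1]
 [-4.6  0.7]]
disc [644.  209.1 109.4] [-13.2 234.5 109.4] res [-0.2  0.   0.  -0.2]
base [634.9 150.3 104. ] [-13.4 175.  104. ] res [ 0.1 -0.  -0.   0.1]
radiotop [718.7 294.3 107.2] [ 48.3 329.7 107.2] res [-0.6  0.   0.1 -0.6]
catch [ 4.898e+02 -4.000e-01  9.370e+01] [-134.9    4.6   93.7] res [ 1.7 -0.1 -0.2  2. ]
```

```bash
cat >> fit.py <<'E'
keep=[0,1,2,3,4,7]
g=lambda c:np.concatenate([proj(obs[i][0],world(c,obs[i][1]))[0]-obs[i][2] for i in keep])
r2=least_squares(g,[650,20,0]);print("rim only",r2.x,g(r2.x).reshape(-1,2).round(1))
def draw(c,n,x0,y0,x1,y1,k):
    im=cv2.resize(cam(n)["color"][y0:y1,x0:x1],None,fx=k,fy=k,interpolation=cv2.INTER_CUBIC)
    for pl,col in[([(-120,160,100),(-120,-160,100),(120,-160,100),(120,160,100)],(0,255,0)),([(ie[0],160,ie[1]),(ie[0],-160,ie[1]),(oe[0],-160,oe[1]),(oe[0],160,oe[1])],(255,255,0)),([(-13,160,106),(-13,232,106)],(0,0,255)),([(-120,160,0),(-120,-160,0),(120,-160,0)],(255,0,255))]:
        p=(proj(n,world(c,pl))+.5-[x0,y0])*k
        cv2.polylines(im,[p.astype(int)],len(pl)==4,col,1)
    return im
a=draw(r2.x,"top",210,135,345,240,4);b=draw(r2.x,"side",260,130,385,290,2.0)
im=np.zeros((420,800,3),np.uint8);im[:a.shape[0],:a.shape[1]]=a;im[:b.shape[0],545:545+b.shape[1]]=b
cv2.imwrite("pics/ov.png",im)
E
python3 fit.py
```

```text
[ 6.22570003e+02 -2.47526225e+01 -1.47218822e-01] -8.435017154321882
[[ 0.4 -1.6]
 [ 0.3 -1.6]
 [-0.  -1.1]
 [ 1.1 -0.4]
 [ 0.3  0.2]
 [-0.4  2.5]
 [-0.2  2.4]
 [ 0.6  0.1]
 [-4.6  0.7]]
disc [644.  209.1 109.4] [-13.2 234.5 109.4] res [-0.2  0.   0.  -0.2]
base [634.9 150.3 104. ] [-13.4 175.  104. ] res [ 0.1 -0.  -0.   0.1]
radiotop [718.7 294.3 107.2] [ 48.3 329.7 107.2] res [-0.6  0.   0.1 -0.6]
catch [ 4.898e+02 -4.000e-01  9.370e+01] [-134.9    4.6   93.7] res [ 1.7 -0.1 -0.2  2. ]
rim only [ 6.19899215e+02 -2.46963653e+01 -1.45831790e-01] [[ 0.4 -0.8]
 [ 0.4 -0.9]
 [-0.9 -1. ]
 [ 0.2 -0.2]
 [-0.6  0.3]
 [-0.3  0.3]]
```

View pics/ov.png

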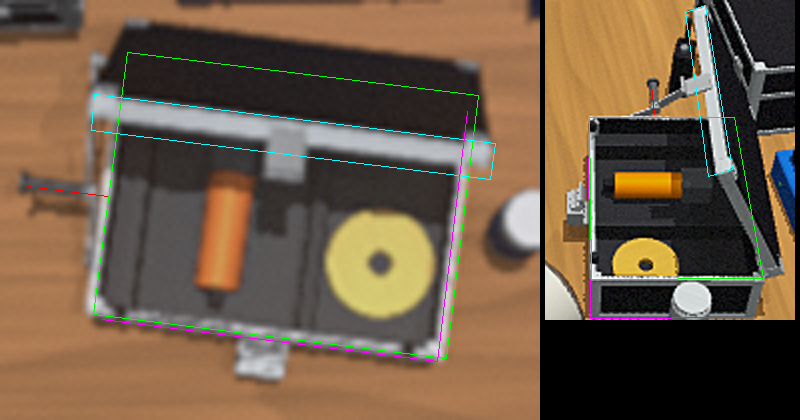

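The rim overlay fits both views. The knob axis lies at case (-13, y, about 106), running from y = 175 to 234, which matches the text. I'll work out the approach moves next.

```bash
cat >> h.py <<'E'
C=np.array([621.5,-24.7,-.1465])
def Rtool(t): # tool y=-case x, tilted outward by t deg
    s,c=np.sin(np.radians(t)),np.cos(np.radians(t))
    M=np.array([[0,-1,0],[-c,0,-s],[s,0,-c]])
    return R.from_euler("z",C[2])*R.from_matrix(M)
def delta(p,Rt=None,s=None):
    s=s or read_state(); R0=R.from_quat(s["ee_rot"])
    w=(R0.inv()*Rt).as_rotvec() if Rt is not None else np.zeros(3)
    return np.r_[w.round(3),R0.inv().apply(np.asarray(p)-s["position"]).round(1)]
E
python3 - <<'E'
from h import *
s=read_state(); Rt=Rtool(12)
k=world(C,[-13,209,106])[0]; tcp=k+Rt.apply([0,0,5]); print("knee",k,"tcp",tcp)
R0=R.from_quat(s["ee_rot"])
print(R0.as_matrix().round(3)); print(Rt.as_matrix().round(3))
for p in([330,-250,330],[440,60,330],[560,230,330],tcp+[0,0,130]):
    print(p,delta(p,Rt))
E
```

```text
knee [639.14834912 183.95889814 106.        ] tcp [638.99659799 182.93047538 101.109262  ]
[[-0.941 -0.339 -0.   ]
 [-0.339  0.941  0.001]
 [ 0.     0.001 -1.   ]]
[[-0.143 -0.989 -0.03 ]
 [-0.968  0.146 -0.206]
 [ 0.208  0.    -0.978]]
[330, -250, 330] [ 1.140e-01  1.890e-01 -1.074e+00 -2.257e+02  2.778e+02 -8.490e+01]
[440, 60, 330] [ 1.140e-01  1.890e-01 -1.074e+00 -4.342e+02  5.322e+02 -8.470e+01]
[560, 230, 330] [ 1.140e-01  1.890e-01 -1.074e+00 -6.047e+02  6.515e+02 -8.460e+01]
[638.99659799 182.93047538 231.109262  ] [ 1.140e-01  1.890e-01 -1.074e+00 -6.631e+02  5.804e+02  1.420e+01]
```

Emit:
carry_out --pt "0.018 0.03 -0.17 -36 44 -20 1" --pt "0.036 0.06 -0.34 -72 88 -40 1" --pt "0.054 0.09 -0.51 -110 134 -60 1" --pt "0.072 0.12 -0.68 -150 184 -85 1" --pt "0.09 0.15 -0.85 -190 232 -85 1"

```text
clock: 0.92
position: [310.8, -310.0, 332.1]
ee_rot: [-0.564, 0.822, -0.058, -0.063]
contact_force: [1.7, 1.0, 0.1]
gripper_width: 85.6
grasp_force: 0.0
```

```bash
python3 - <<'E'
from h import *
s=read_state();print(s["position"],s["joints"].round(2),s["clock"])
Rt=Rtool(12)
for p in([440,60,330],[560,230,330]): print(delta(p,Rt,s))
E
```

```text
[ 310.81447367 -309.9860728   332.12275921] [-0.3  -0.04 -0.38  0.18 -1.22 -0.13] 0.925
[ 1.800e-02  3.700e-02 -2.200e-01 -3.864e+02  1.190e+01 -6.450e+01]
[ 1.800e-02  3.700e-02 -2.200e-01 -5.854e+02 -3.930e+01 -9.740e+01]
```

Emit:
carry_out --pt "0.006 0.012 -0.07 -57 2 -10 1" --pt "0.012 0.025 -0.14 -114 4 -20 1" --pt "0.018 0.037 -0.22 -171 6 -30 1" --pt "0.018 0.037 -0.22 -228 8 -40 1" --pt "0.018 0.037 -0.22 -285 10 -48 1"

```text
clock: 1.55
position: [405.6, -36.2, 329.9]
ee_rot: [-0.648, 0.754, -0.066, -0.079]
contact_force: [0.7, -0.1, 0.5]
gripper_width: 85.4
grasp_force: 0.0
```

```bash
python3 - <<'E'
from h import *
s=read_state();print(s["position"],s["joints"].round(2),s["clock"])
Rt=Rtool(12)
for p in([440,60,330],[560,230,330],[639,183,231]): print(delta(p,Rt,s))
E
```

```text
[405.58659827 -36.19860618 329.91147937] [ 0.44 -0.04 -0.39  0.17 -1.35 -0.64] 1.55
[ 4.00e-03  3.00e-03 -4.00e-03 -9.81e+01 -1.96e+01 -2.07e+01]
[ 4.000e-03  3.000e-03 -4.000e-03 -2.802e+02 -1.126e+02 -5.910e+01]
[ 4.000e-03  3.000e-03 -4.000e-03 -2.666e+02 -1.981e+02  4.460e+01]
```

Emit:
carry_out --pt "0.004 0.003 -0.004 -56 -15 -12 1" --pt "0.004 0.003 -0.004 -112 -34 -24 1" --pt "0.004 0.003 -0.004 -168 -55 -36 1" --pt "0.004 0.003 -0.004 -222 -78 -48 1" --pt "0.004 0.003 -0.004 -270 -110 -57 1"

```text
clock: 2.17
position: [556.6, 220.1, 329.5]
ee_rot: [-0.65, 0.752, -0.068, -0.079]
contact_force: [0.6, 0.2, 0.8]
gripper_width: 85.7
grasp_force: 0.0
```

```bash
python3 - <<'E'
from h import *
s=read_state();print(s["position"],s["joints"].round(2),s["clock"])
Rt=Rtool(12)
for p in([639,183,231],[639,183,171]): print(delta(p,Rt,s))
E
```

```text
[556.57555018 220.08973051 329.46356289] [ 0.71  0.35  0.1   0.14 -1.48 -0.88] 2.175
[ 0.000e+00 -0.000e+00  1.000e-03  3.700e+00 -8.700e+01  1.014e+02]
[ 0.000e+00 -0.000e+00  1.000e-03 -8.800e+00 -8.700e+01  1.601e+02]
```

Move to 65 mm above the knob, then look.

Emit:
carry_out --pt "0 0 0 1 -35 40 1" --pt "0 0 0 3 -70 75 1" --pt "0 0 0 3 -87 101 1" --pt "0 0 0 -9 -87 160 1" --pt "0 0 0 -9 -87 160 1"

```text
clock: 2.8
position: [635.3, 179.0, 165.3]
ee_rot: [-0.649, 0.753, -0.067, -0.086]
contact_force: [0.7, 0.0, 0.6]
gripper_width: 85.3
grasp_force: 0.0
```

```bash
python3 - <<'E'
from h import *
s=read_state();print(s["position"],s["joints"].round(2),s["clock"],s["contact_force"])
print(delta([639,183,101],Rtool(12),s))
a=cam("side")["color"][110:240,240:400];b=cam("top")["color"][100:240,160:320]
o=np.zeros((560,800,3),np.uint8)
a=cv2.resize(a,None,fx=2.5,fy=2.5,interpolation=2);b=cv2.resize(b,None,fx=2.5,fy=2.5,interpolation=2)
o[:a.shape[0],:400]=a;o[:b.shape[0],400:]=b;cv2.imwrite("pics/g1.png",o)
E
```

```text
[635.32318274 179.02977118 165.27215473] [ 0.58  0.56  0.01  0.17 -1.18 -0.81] 2.8 [0.68140825 0.01865429 0.63246052]
[ 1.10e-02 -8.00e-03  0.00e+00 -1.82e+01 -3.80e+00  6.18e+01]
```

View pics/g1.png

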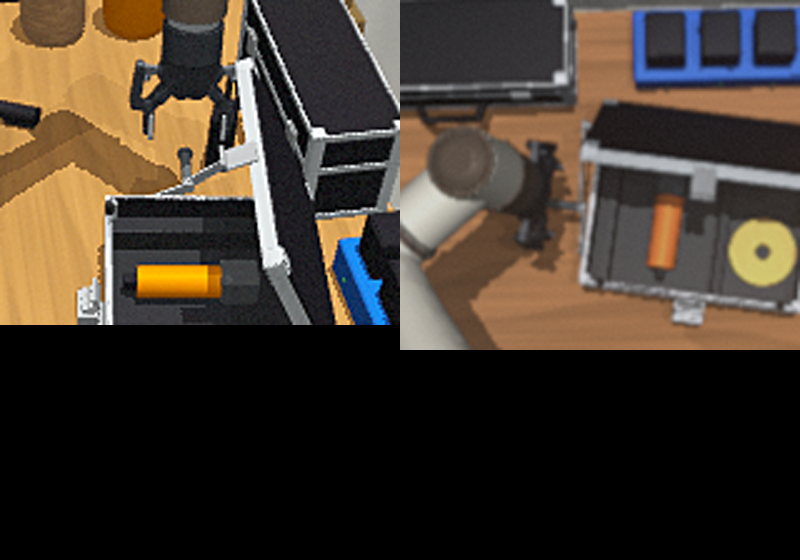

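The knob (side crop (185,160)) sits between the open fingers at (150,125) and (225,130), and everything is clear. Descending.

Emit:
carry_out --pt "0.011 -0.008 0 -10 -4 25 1" --pt "0.011 -0.008 0 -17 -4 50 1" --pt "0.011 -0.008 0 -18 -4 61 1" --pt "0.011 -0.008 0 -18 -4 61 1"

```text
clock: 3.4
position: [643.4, 185.5, 108.8]
ee_rot: [-0.651, 0.753, -0.07, -0.072]
contact_force: [1.2, -0.4, 0.8]
gripper_width: 85.5
grasp_force: 0.0
```

```bash
python3 - <<'E'
from h import *
s=read_state();print(s["position"],s["clock"],s["contact_force"])
print(delta([639,183,101],Rtool(12),s))
E
```

```text
[643.38563573 185.47283    108.76976467] 3.4 [ 1.20762657 -0.36386883  0.82688846]
[-1.2e-02  8.0e-03 -0.0e+00  1.5e+00  4.1e+00  8.2e+00]
```

Emit:
carry_out --pt "0 0 0 0 0 0 1" --pt "0 0 0 0 0 0 1" --pt "0 0 0 0 0 0 1"

```text
clock: 3.78
position: [643.0, 185.2, 107.9]
ee_rot: [-0.65, 0.753, -0.07, -0.073]
contact_force: [-0.9, 0.1, -0.6]
gripper_width: 85.0
grasp_force: 0.0
```

```bash
python3 - <<'E'
from h import *
s=read_state();print(s["position"],s["clock"],s["contact_force"],s["joint_vel"].round(3))
print(delta([639,183,101],Rtool(12),s))
E
```

```text
[643.00688135 185.23437795 107.92776269] 3.775 [-0.92413455  0.11203787 -0.58331758] [-0.001  0.005 -0.004 -0.001 -0.    -0.001]
[-0.011  0.008 -0.     1.4    3.7    7.3  ]
```

Emit:
carry_out --pt "-0.011 0.008 0 1.4 3.7 7 1" --pt "-0.011 0.008 0 1.4 3.7 7 1" --pt "-0.011 0.008 0 1.4 3.7 7 1"

```text
clock: 4.15
position: [638.7, 182.8, 100.4]
ee_rot: [-0.65, 0.753, -0.068, -0.08]
contact_force: [0.3, 0.1, 0.2]
gripper_width: 85.7
grasp_force: 0.0
```

```bash
python3 - <<'E'
from h import *
s=read_state();print(s["position"],s["clock"],s["contact_force"],s["wrist_torque"])
print(delta([639,183,101],Rtool(12),s))
E
```

```text
[638.70068953 182.82618696 100.36791279] 4.15 [0.29903656 0.13831477 0.15009132] [ 0.43304121 -0.07046317  0.04257135]
[ 0.002 -0.001 -0.    -0.1   -0.3   -0.7  ]
```

Emit:
carry_out --pt "0 0 0 0 0 0 0" --pt "0 0 0 0 0 0 -0.35" --pt "0 0 0 0 0 0 -0.4" --pt "0 0 0 0 0 0 -0.4"

```text
clock: 4.65
position: [638.8, 182.9, 100.7]
ee_rot: [-0.65, 0.753, -0.068, -0.08]
contact_force: [-0.7, -0.1, -0.2]
gripper_width: 25.9
grasp_force: 0.0
```

Emit:
carry_out --pt "0 0 0 0 0 0 -0.48" --pt "0 0 0 0 0 0 -0.48"

```text
clock: 4.9
position: [638.7, 182.8, 100.6]
ee_rot: [-0.65, 0.753, -0.068, -0.08]
contact_force: [0.2, 0.4, -0.1]
gripper_width: 22.1
grasp_force: 0.0
```

Emit:
carry_out --pt "0 0 0 0 0 0 -0.53" --pt "0 0 0 0 0 0 -0.53"

```text
clock: 5.15
position: [638.7, 182.9, 100.6]
ee_rot: [-0.65, 0.753, -0.068, -0.08]
contact_force: [-0.7, 0.5, -0.6]
gripper_width: 20.0
grasp_force: 0.0
```

Emit:
carry_out --pt "0 0 0 0 0 0 -0.57" --pt "0 0 0 0 0 0 -0.57"

```text
clock: 5.4
position: [638.7, 182.9, 100.6]
ee_rot: [-0.65, 0.753, -0.068, -0.08]
contact_force: [-0.7, 0.5, 0.4]
gripper_width: 18.7
grasp_force: 0.0
```

Emit:
carry_out --pt "0 0 0 0 0 0 -0.6" --pt "0 0 0 0 0 0 -0.6"

```text
clock: 5.65
position: [638.9, 182.9, 100.7]
ee_rot: [-0.65, 0.753, -0.068, -0.08]
contact_force: [1.8, -0.7, -0.7]
gripper_width: 17.2
grasp_force: 0.5
```

Emit:
carry_out --pt "0 0 0 0 0 0 -0.63" --pt "0 0 0 0 0 0 -0.63"

```text
clock: 5.9
position: [639.4, 182.9, 100.9]
ee_rot: [-0.65, 0.753, -0.068, -0.079]
contact_force: [3.6, -1.4, -0.7]
gripper_width: 15.6
grasp_force: 1.7
```

Emit:
carry_out --pt "0 0 0 0 -1.3 0 -0.63" --pt "0 0 0 0 -1.3 0 -0.63"

```text
clock: 6.15
position: [639.5, 182.6, 100.4]
ee_rot: [-0.65, 0.753, -0.068, -0.08]
contact_force: [0.5, -0.4, 0.0]
gripper_width: 15.9
grasp_force: 0.1
```

Emit:
carry_out --pt "0 0 0 0 0 0 -0.8" --pt "0 0 0 0 0 0 -1" --pt "0 0 0 0 0 0 -1"

```text
clock: 6.52
position: [640.1, 182.6, 100.6]
ee_rot: [-0.65, 0.753, -0.068, -0.08]
contact_force: [0.5, -0.9, -0.2]
gripper_width: 12.1
grasp_force: 58.4
```

Gripped with almost no load. Now the arc, in small steps while watching the force.

Emit:
carry_out --pt "0 0 0 0.6 1.3 -2.9 -1" --pt "0 0 0 0.6 1.3 -2.9 -1"

```text
clock: 6.78
position: [638.7, 182.9, 102.7]
ee_rot: [-0.65, 0.753, -0.068, -0.08]
contact_force: [2.9, -1.0, -7.1]
gripper_width: 12.2
grasp_force: 58.5
```

Emit:
carry_out --pt "0 0 0 0.6 1.5 -2.8 -1" --pt "0 0 0 0.6 1.5 -2.8 -1"

```text
clock: 7.02
position: [637.0, 183.1, 106.0]
ee_rot: [-0.65, 0.753, -0.068, -0.08]
contact_force: [3.3, -1.1, -6.6]
gripper_width: 12.2
grasp_force: 58.4
```

Emit:
carry_out --pt "0 0 0 0.6 1.6 -2.8 -1" --pt "0 0 0 1.2 3.4 -5.4 -1" --pt "0 0 0 1.2 3.4 -5.4 -1"

```text
clock: 7.4
position: [633.2, 183.6, 112.5]
ee_rot: [-0.65, 0.753, -0.068, -0.08]
contact_force: [0.5, -0.2, -3.6]
gripper_width: 12.3
grasp_force: 58.4
```

Emit:
carry_out --pt "0 0 0 0.6 1.9 -2.6 -1" --pt "0 0 0 1.1 3.9 -5.1 -1" --pt "0 0 0 1.1 3.9 -5.1 -1"

```text
clock: 7.78
position: [630.0, 184.1, 117.7]
ee_rot: [-0.65, 0.753, -0.068, -0.08]
contact_force: [1.3, -1.1, -4.7]
gripper_width: 12.1
grasp_force: 58.7
```

Emit:
carry_out --pt "0 0 0 0.5 2.2 -2.4 -1" --pt "0 0 0 1 4.4 -4.7 -1" --pt "0 0 0 1 4.4 -4.7 -1"

```text
clock: 8.15
position: [626.1, 184.7, 122.1]
ee_rot: [-0.65, 0.753, -0.068, -0.079]
contact_force: [4.7, -2.2, -7.4]
gripper_width: 12.2
grasp_force: 58.6
```

Emit:
carry_out --pt "0 0 0 0.4 2.4 -2.1 -1" --pt "0 0 0 0.9 4.8 -4.2 -1" --pt "0 0 0 0.9 4.8 -4.2 -1"

```text
clock: 8.52
position: [621.2, 185.4, 126.7]
ee_rot: [-0.65, 0.753, -0.068, -0.08]
contact_force: [4.1, -2.1, -5.5]
gripper_width: 12.1
grasp_force: 58.6
```

Emit:
carry_out --pt "0 0 0 0.4 2.6 -1.9 -1" --pt "0 0 0 0.8 5.3 -3.7 -1" --pt "0 0 0 0.8 5.3 -3.7 -1"

```text
clock: 8.9
position: [616.4, 186.1, 130.3]
ee_rot: [-0.65, 0.753, -0.069, -0.079]
contact_force: [5.4, -3.1, -7.2]
gripper_width: 12.2
grasp_force: 58.6
```

Emit:
carry_out --pt "0 0 0 0.3 2.8 -1.6 -1" --pt "0 0 0 0.6 5.6 -3.1 -1" --pt "0 0 0 0.6 5.6 -3.1 -1"

```text
clock: 9.28
position: [610.9, 187.0, 133.8]
ee_rot: [-0.65, 0.753, -0.069, -0.079]
contact_force: [5.0, -2.6, -5.9]
gripper_width: 12.1
grasp_force: 58.6
```

Emit:
carry_out --pt "0 0 0 0.3 2.9 -1.3 -1" --pt "0 0 0 0.5 5.9 -2.4 -1" --pt "0 0 0 0.5 5.9 -2.4 -1"

```text
clock: 9.65
position: [605.7, 187.8, 136.3]
ee_rot: [-0.65, 0.753, -0.069, -0.079]
contact_force: [7.9, -3.3, -7.5]
gripper_width: 12.4
grasp_force: 58.6
```

Emit:
carry_out --pt "0 0 0 -0.2 -1 1 -1" --pt "0 0 0 -0.2 -1 1 -0.6" --pt "0 0 0 -0.2 -1 1 -0.3" --pt "0 0 0 -0.2 -1 1 0.2" --pt "0 0 0 -0.2 -1 1 0.2"

```text
clock: 10.28
position: [605.1, 188.0, 134.9]
ee_rot: [-0.65, 0.753, -0.068, -0.08]
contact_force: [0.0, 1.1, -1.4]
gripper_width: 51.0
grasp_force: 0.0
```

Emit:
carry_out --pt "0 0 0 0 0 -20 0.2" --pt "0 0 0 0 0 -60 0.2" --pt "0 0 0 0 0 -110 0" --pt "0 0 0 0 0 -110 0"

```text
clock: 10.78
position: [610.8, 212.1, 247.4]
ee_rot: [-0.65, 0.753, -0.069, -0.075]
contact_force: [0.1, -0.1, 0.1]
gripper_width: 42.5
grasp_force: 0.0
```

```bash
python3 - <<'E'
from h import *
s=read_state();print(s["position"],s["joints"].round(2),s["clock"],s["contact_force"])
a=cam("side")["color"][110:270,240:400];b=cam("top")["color"][100:240,160:320]
o=np.zeros((400,800,3),np.uint8)
a=cv2.resize(a,None,fx=2.5,fy=2.5,interpolation=2);b=cv2.resize(b,None,fx=2.5,fy=2.5,interpolation=2)
o[:a.shape[0],:400]=a;o[:b.shape[0],400:]=b;cv2.imwrite("pics/g2.png",o)
E
```

```text
[610.77367502 212.13618068 247.41688125] [ 0.65  0.47  0.08  0.15 -1.32 -0.84] 10.775 [ 0.11513909 -0.11401837  0.1057398 ]
```

View pics/g2.png

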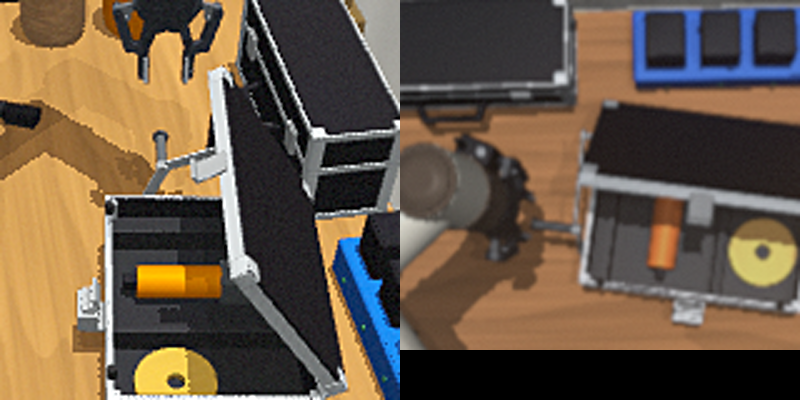

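The stay is well broken, with the knob up at side crop (160,135), and the lid has been pulled down a little. I'll estimate its angle.

```bash
cat >> h.py <<'E'
def lid(t,d,n=30,y=0): return np.array([120-d*np.cos(t)+n*np.sin(t),y,100+d*np.sin(t)+n*np.cos(t)])
E
python3 - <<'E'
from h import *
ob=[("side",lambda t:lid(t,240,0,160),(240+210/2.5,110+73/2.5)),("side",lambda t:lid(t,240,0,-160),(240+232/2.5,110+275/2.5)),("top",lambda t:lid(t,240,0,160),(160+181/2.5,100+188/2.5)),("top",lambda t:lid(t,240,30,160),(160+183/2.5,100+167/2.5))]
f=lambda v:np.concatenate([proj(n,world(C,g(v[0])))[0]-u for n,g,u in ob])
r=least_squares(f,[1.]);print(r.x,np.degrees(r.x),f(r.x).round(1))
t=r.x[0];Rt=Rtool(0);s=read_state()
print(lid(t,240),lid(t,205))
P=world(C,lid(t,205)+[14.5+40,0,60])[0]+[0,0,14];print("above",P,delta([P[0],P[1],400],Rt,s))
print("up",delta([610,180,400],Rt,s),"then",delta(P,Rt,s))
E
```

```text
[1.0285532] [58.93175718] [-1.6 -0.5 -0.5  0.9 -0.6 -1.2 -0.8 -1.4]
[ 21.84252183   0.         321.0545396 ] [ 39.90457453   0.         291.07517583]
above [714.89331784 -38.48085178 365.07517583] [ 4.000e-03 -2.120e-01 -1.000e-03  2.586e+02 -1.416e+02 -1.076e+02]
up [ 4.000e-03 -2.120e-01 -1.000e-03  6.230e+01 -5.800e+00 -1.494e+02] then [ 4.000e-03 -2.120e-01 -1.000e-03  2.513e+02 -1.417e+02 -7.350e+01]
```

Emit:
carry_out --pt "0 -0.1 0 20 -2 -55 -0.5" --pt "0 -0.212 0 42 -4 -110 -1" --pt "0 -0.212 0 62 -6 -149 -1" --pt "0 -0.212 0 112 -40 -140 -1" --pt "0 -0.212 0 160 -75 -128 -1"

```text
clock: 11.6
position: [664.4, 70.2, 400.5]
ee_rot: [-0.654, 0.757, 0.001, 0.0]
contact_force: [-0.5, 0.1, -1.0]
gripper_width: -0.2
grasp_force: 0.0
```

```bash
python3 - <<'E'
from h import *
s=read_state();print(s["position"],s["joints"].round(2),s["clock"],s["contact_force"])
for p in ([715,-38,400],[715,-38,365]): print(delta(p,Rtool(0),s))
E
```

```text
[664.38706832  70.17237778 400.53309964] [ 0.35  0.41  0.43 -0.   -1.59 -0.49] 11.6 [-0.5119437   0.09768172 -0.97317724]
[ 2.00e-03  2.00e-03  1.00e-03  9.97e+01 -6.58e+01  3.00e-01]
[ 2.00e-03  2.00e-03  1.00e-03  9.97e+01 -6.58e+01  3.53e+01]
```

Emit:
carry_out --pt "0 0 0 45 -32 0 -1" --pt "0 0 0 100 -66 2 -1" --pt "0 0 0 100 -66 35 -1" --pt "0 0 0 100 -66 35 -1" --pt "0 0 0 100 -66 35 -1"

```text
clock: 12.22
position: [714.9, -37.0, 366.0]
ee_rot: [-0.654, 0.757, 0.001, -0.0]
contact_force: [0.2, -1.0, 0.7]
gripper_width: -0.1
grasp_force: 0.0
```

```bash
python3 - <<'E'
from h import *
s=read_state();print(s["position"],s["joints"].round(2),s["clock"],s["contact_force"])
Rt=Rtool(0)
for g in (12,4,0):
  t=1.0285
  print(g,delta(world(C,lid(t,205,30+g)+[14.5,0,14])[0],Rt,s))
print("path")
p0=world(C,lid(1.0285,205)+[14.5,0,14])[0]
for a in np.arange(1.0285,-.01,-.06):
  p=world(C,lid(a,205)+[14.5,0,14])[0]; print(round(a,3),Rt.inv().apply(p-p0).round(1))
E
```

```text
[714.89607442 -37.02324187 366.03613987] [ 0.17  0.51  0.5  -0.   -1.56 -0.32] 12.225 [ 0.15898535 -0.99842001  0.66114938]
12 [1.00e-03 1.00e-03 0.00e+00 1.50e+00 2.95e+01 5.48e+01]
4 [1.00e-03 1.00e-03 0.00e+00 1.50e+00 3.63e+01 5.89e+01]
0 [1.00e-03 1.00e-03 0.00e+00 1.50e+00 3.97e+01 6.10e+01]
path
1.028 [0. 0. 0.]
0.968 [-0.  11.3  5.1]
0.908 [-0.  22.3 11. ]
0.848 [-0.  32.9 17.4]
0.788 [-0.  43.1 24.5]
0.728 [-0.  52.9 32.2]
0.668 [-0.  62.2 40.5]
0.608 [-0.  70.9 49.3]
0.548 [-0.  79.2 58.6]
0.488 [-0.  86.8 68.4]
0.428 [-0.  93.9 78.6]
0.368 [ -0.  100.3  89.2]
0.308 [ -0.  106.1 100.2]
0.248 [ -0.  111.2 111.6]
0.188 [ -0.  115.6 123.2]
0.128 [ -0.  119.4 135. ]
0.068 [ -0.  122.4 147.1]
0.008 [ -0.  124.6 159.3]
```

Emit:
carry_out --pt "0 0 0 1 15 28 -1" --pt "0 0 0 1.5 29 55 -1" --pt "0 0 0 1.5 29 55 -1"

```text
clock: 12.6
position: [684.7, -33.4, 310.6]
ee_rot: [-0.654, 0.757, 0.001, -0.001]
contact_force: [0.4, 0.5, 1.0]
gripper_width: -0.2
grasp_force: 0.0
```

Emit:
carry_out --pt "0 0 0 0 5 3 -1" --pt "0 0 0 0 8 5 -1" --pt "0 0 0 0 11 7 -1" --pt "0 0 0 0 14 8.5 -1" --pt "0 0 0 0 14 8.5 -1"

```text
clock: 13.22
position: [671.8, -32.5, 302.1]
ee_rot: [-0.653, 0.757, 0.001, 0.0]
contact_force: [-0.7, 0.4, 0.6]
gripper_width: 0.1
grasp_force: 0.0
```

Emit:
carry_out --pt "0 0 0 0 3 1.5 -1" --pt "0 0 0 0 6 3 -1" --pt "0 0 0 0 9 4.5 -1" --pt "0 0 0 0 12 6 -1" --pt "0 0 0 0 12 6 -1"

```text
clock: 13.85
position: [660.3, -30.7, 296.4]
ee_rot: [-0.653, 0.757, 0.001, 0.001]
contact_force: [2.1, -0.5, 0.5]
gripper_width: -0.1
grasp_force: 1.2
```

Emit:
carry_out --pt "0 0 0 0 5.6 2.6 -1" --pt "0 0 0 0 11.3 5.1 -1" --pt "0 0 0 0 16.8 8 -1" --pt "0 0 0 0 22.3 11 -1" --pt "0 0 0 0 22.3 11 -1"

```text
clock: 14.48
position: [636.8, -27.3, 284.8]
ee_rot: [-0.653, 0.757, 0.002, -0.001]
contact_force: [0.2, -0.9, -0.2]
gripper_width: 0.2
grasp_force: 0.1
```

```bash
python3 - <<'E'
from h import *
s=read_state();print(s["position"],s["clock"],s["contact_force"])
im=cam("side")["color"][110:290,240:400]
cv2.imwrite("pics/g3.png",cv2.resize(im,None,fx=3,fy=3,interpolation=2))
E
```

```text
[636.78263224 -27.26409888 284.76838789] 14.475 [ 0.16716588 -0.91236017 -0.21810448]
```

View pics/g3.png

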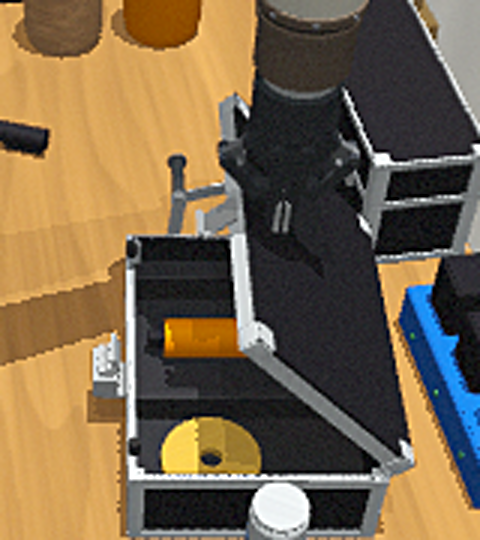

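The lid follows the fingertip; the tip is on the face at (283,225). I'll work out the angle and the remaining arc.

```bash
python3 - <<'E'
from h import *
u=(240+245/3,110+350/3)
r=least_squares(lambda v:proj("side",world(C,lid(v[0],240,0,-160)))[0]-u,[.9]);print(r.x,r.fun)
s=read_state();p=R.from_euler("z",-C[2]).apply(s["position"]-[C[0],C[1],0]);print(p)
# solve theta,d for tip half-width w
for w in (5,8,11,14.5):
  X=p+[-w,0,-14]; q=least_squares(lambda v:(lid(v[0],v[1])-X)[[0,2]],[.9,200]).x
  print(w,q, [ (round(q[0]-k,2),*(np.array([-1,1])*((lid(q[0]-k,q[1])-lid(q[0],q[1]))[[0,2]])*[1,-1]).round(1)) for k in np.arange(.1,1,.1) if q[0]-k>-.02])
E
```

```text
[0.89761405] [-0.47330254 -0.97200648]
[ 15.75701258  -0.35904462 284.76338099]
5 [  0.85313733 200.48481884] [(np.float64(0.75), np.float64(16.5), np.float64(11.8)), (np.float64(0.65), np.float64(31.7), np.float64(25.1)), (np.float64(0.55), np.float64(45.6), np.float64(39.9)), (np.float64(0.45), np.float64(57.9), np.float64(56.0)), (np.float64(0.35), np.float64(68.5), np.float64(73.3)), (np.float64(0.25), np.float64(77.3), np.float64(91.5)), (np.float64(0.15), np.float64(84.3), np.float64(110.5)), (np.float64(0.05), np.float64(89.4), np.float64(130.2))]
8 [  0.84196551 202.13515407] [(np.float64(0.74), np.float64(16.5), np.float64(12.1)), (np.float64(0.64), np.float64(31.7), np.float64(25.7)), (np.float64(0.54), np.float64(45.5), np.float64(40.8)), (np.float64(0.44), np.float64(57.6), np.float64(57.2)), (np.float64(0.34), np.float64(68.1), np.float64(74.7)), (np.float64(0.24), np.float64(76.8), np.float64(93.2)), (np.float64(0.14), np.float64(83.6), np.float64(112.5)), (np.float64(0.04), np.float64(88.5), np.float64(132.3))]
11 [  0.83099435 203.81628599] [(np.float64(0.73), np.floa
[... 207 characters left out ...]
64(0.33), np.float64(67.8), np.float64(76.2)), (np.float64(0.23), np.float64(76.3), np.float64(94.9)), (np.float64(0.13), np.float64(82.9), np.float64(114.4)), (np.float64(0.03), np.float64(87.5), np.float64(134.5))]
14.5 [  0.81844519 205.81552261] [(np.float64(0.72), np.float64(16.5), np.float64(12.7)), (np.float64(0.62), np.float64(31.6), np.float64(27.0)), (np.float64(0.52), np.float64(45.2), np.float64(42.7)), (np.float64(0.42), np.float64(57.1), np.float64(59.7)), (np.float64(0.32), np.float64(67.3), np.float64(77.8)), (np.float64(0.22), np.float64(75.7), np.float64(96.9)), (np.float64(0.12), np.float64(82.1), np.float64(116.7)), (np.float64(0.02), np.float64(86.5), np.float64(137.0))]
```

Emit:
carry_out --pt "0 0 0 0 6.8 4.4 -1" --pt "0 0 0 0 13.3 9.2 -1" --pt "0 0 0 0 19.7 14.2 -1" --pt "0 0 0 0 25.8 19.6 -1" --pt "0 0 0 0 31.7 25.1 -1"

```text
clock: 15.2
position: [606.1, -22.6, 259.7]
ee_rot: [-0.653, 0.757, 0.001, 0.0]
contact_force: [1.1, 0.0, 0.5]
gripper_width: -0.1
grasp_force: 0.8
```

Emit:
carry_out --pt "0 0 0 0 5.7 5.7 -1" --pt "0 0 0 0 11.2 11.7 -1" --pt "0 0 0 0 16.4 17.9 -1" --pt "0 0 0 0 21.4 24.3 -1" --pt "0 0 0 0 26.2 30.9 -1"

```text
clock: 15.82
position: [580.3, -18.7, 228.7]
ee_rot: [-0.653, 0.757, 0.001, 0.0]
contact_force: [1.2, -0.0, 0.4]
gripper_width: 0.4
grasp_force: 0.6
```

Emit:
carry_out --pt "0 0 0 0 4.4 6.9 -1" --pt "0 0 0 0 8.6 13.9 -1" --pt "0 0 0 0 12.4 21 -1" --pt "0 0 0 0 15.9 28.2 -1" --pt "0 0 0 0 19.4 35.5 -1"

```text
clock: 16.45
position: [561.2, -15.8, 193.2]
ee_rot: [-0.653, 0.757, 0.001, 0.0]
contact_force: [-0.5, -0.4, 0.6]
gripper_width: -0.0
grasp_force: 0.4
```

Emit:
carry_out --pt "0 0 0 0 2.8 7.5 -1" --pt "0 0 0 0 5.4 15 -1" --pt "0 0 0 0 7.8 22.5 -1" --pt "0 0 0 0 9.5 29 -1" --pt "0 0 0 0 9.5 29 -1"

```text
clock: 17.08
position: [551.5, -14.6, 164.0]
ee_rot: [-0.653, 0.757, 0.001, -0.001]
contact_force: [0.0, 0.3, 0.9]
gripper_width: -0.1
grasp_force: 0.0
```

```bash
python3 - <<'E'
from h import *
s=read_state();p=R.from_euler("z",-C[2]).apply(s["position"]-[C[0],C[1],0]);print(p,s["contact_force"])
im=cam("side")["color"][110:290,240:400]
cv2.imwrite("pics/g4.png",cv2.resize(im,None,fx=3,fy=3,interpolation=2))
E
```

```text
[-70.71359932  -0.2009818  163.95825564] [0.0063621  0.31016667 0.86282916]
```

View pics/g4.png

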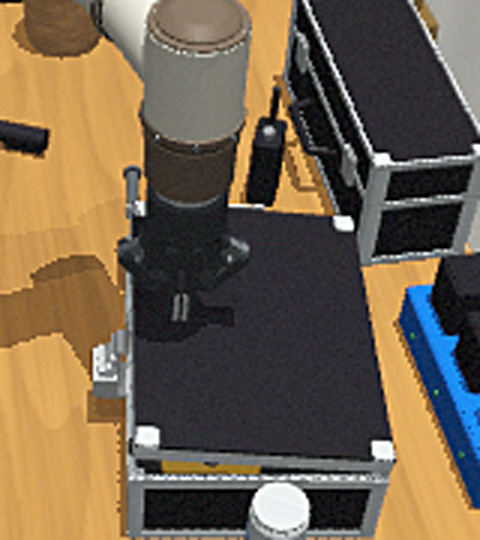

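The lid is nearly shut (about 0.1 rad left), with the tip 190 mm from the hinge. I'll hop forward to the push point and press.

Emit:
carry_out --pt "0 0 0 0 0 -6 -1" --pt "0 0 0 0 14 -6 -1" --pt "0 0 0 0 14 0 -1" --pt "0 0 0 0 14 5 -1" --pt "0 0 0 0 14 5 -1"

```text
clock: 17.75
position: [538.0, -12.4, 159.1]
ee_rot: [-0.653, 0.757, 0.001, -0.0]
contact_force: [-0.1, 0.1, -0.4]
gripper_width: -0.3
grasp_force: 0.0
```

Emit:
carry_out --pt "0 0 0 0 0 3 -1" --pt "0 0 0 0 0 6 -1" --pt "0 0 0 0 0 6 -1"

```text
clock: 18.12
position: [538.2, -12.3, 153.5]
ee_rot: [-0.653, 0.757, 0.001, 0.0]
contact_force: [-0.1, 0.2, 0.3]
gripper_width: 0.2
grasp_force: 0.0
```

Emit:
carry_out --pt "0 0 0 0 0 2 -1" --pt "0 0 0 0 0 4 -1" --pt "0 0 0 0 0 4 -1"

```text
clock: 18.5
position: [538.0, -12.3, 150.5]
ee_rot: [-0.653, 0.757, 0.001, 0.0]
contact_force: [-3.0, 1.7, 6.3]
gripper_width: 0.3
grasp_force: 2.9
```

Emit:
carry_out --pt "0 0 0 0 0 1.5 -1" --pt "0 0 0 0 0 3 -1" --pt "0 0 0 0 0 3 -1"

```text
clock: 18.88
position: [537.7, -12.3, 148.1]
ee_rot: [-0.653, 0.757, 0.001, -0.0]
contact_force: [-4.7, 2.8, 9.0]
gripper_width: 0.1
grasp_force: 4.8
```

Emit:
carry_out --pt "0 0 0 0 0 1 -1" --pt "0 0 0 0 0 2 -1" --pt "0 0 0 0 0 2 -1"

```text
clock: 19.25
position: [537.4, -12.2, 146.5]
ee_rot: [-0.653, 0.757, 0.001, -0.0]
contact_force: [-6.4, 2.5, 12.5]
gripper_width: -0.1
grasp_force: 6.1
```

Emit:
carry_out --pt "0 0 0 0 0 1 -1" --pt "0 0 0 0 0 1 -1"

```text
clock: 19.5
position: [537.3, -12.2, 145.5]
ee_rot: [-0.653, 0.757, 0.001, -0.0]
contact_force: [-6.8, 2.7, 12.6]
gripper_width: -0.0
grasp_force: 6.3
```

Emit:
carry_out --pt "0 0 0 0 0 1 -1" --pt "0 0 0 0 0 1 -1"

```text
clock: 19.75
position: [537.2, -12.2, 144.6]
ee_rot: [-0.653, 0.757, 0.001, -0.0]
contact_force: [-7.6, 3.0, 13.4]
gripper_width: 0.2
grasp_force: 6.6
```

Emit:
carry_out --pt "0 0 0 0 0 1 -1" --pt "0 0 0 0 0 1 -1"

```text
clock: 20.0
position: [537.1, -12.2, 143.7]
ee_rot: [-0.653, 0.757, 0.001, -0.0]
contact_force: [-7.9, 3.3, 14.8]
gripper_width: 0.1
grasp_force: 7.1
```

Emit:
carry_out --pt "0 0 0 0 0 1 -1" --pt "0 0 0 0 0 1 -1"

```text
clock: 20.25
position: [537.1, -12.2, 142.8]
ee_rot: [-0.654, 0.757, 0.001, -0.0]
contact_force: [-8.9, 3.2, 15.2]
gripper_width: 0.0
grasp_force: 7.3
```

Emit:
carry_out --pt "0 0 0 0 0 1 -1" --pt "0 0 0 0 0 1 -1"

```text
clock: 20.5
position: [537.0, -12.2, 142.0]
ee_rot: [-0.654, 0.757, 0.001, -0.001]
contact_force: [-8.7, 3.2, 15.9]
gripper_width: -0.1
grasp_force: 8.0
```

Emit:
carry_out --pt "0 0 0 0 0 0.8 -1" --pt "0 0 0 0 0 0.8 -1"

```text
clock: 20.75
position: [537.0, -12.2, 141.3]
ee_rot: [-0.654, 0.757, 0.001, -0.001]
contact_force: [-8.9, 4.0, 16.5]
gripper_width: 0.1
grasp_force: 8.3
```

Emit:
carry_out --pt "0 0 0 0 0 0.8 -1" --pt "0 0 0 0 0 0.8 -1"

```text
clock: 21.0
position: [536.9, -12.2, 140.5]
ee_rot: [-0.654, 0.757, 0.001, -0.001]
contact_force: [-10.7, 3.5, 16.0]
gripper_width: 0.1
grasp_force: 8.6
```

Emit:
carry_out --pt "0 0 0 0 0 0.8 -1" --pt "0 0 0 0 0 0.8 -1"

```text
clock: 21.25
position: [536.8, -12.2, 139.8]
ee_rot: [-0.654, 0.757, 0.001, -0.001]
contact_force: [-9.9, 3.3, 18.1]
gripper_width: -0.2
grasp_force: 9.0
```

Emit:
carry_out --pt "0 0 0 0 0 0.8 -1" --pt "0 0 0 0 0 0.8 -1"

```text
clock: 21.5
position: [536.7, -12.2, 139.1]
ee_rot: [-0.654, 0.757, 0.002, -0.001]
contact_force: [-10.1, 3.6, 18.4]
gripper_width: -0.1
grasp_force: 9.3
```

Emit:
carry_out --pt "0 0 0 0 1.2 0.4 -1" --pt "0 0 0 0 1.2 0.4 -1"

```text
clock: 21.75
position: [536.6, -12.2, 139.1]
ee_rot: [-0.654, 0.757, 0.001, 0.0]
contact_force: [-8.3, 2.9, 17.3]
gripper_width: -0.4
grasp_force: 9.1
```

Emit:
carry_out --pt "0 0 0 0 0.5 0.8 -1" --pt "0 0 0 0 0.5 0.8 -1"

```text
clock: 22.0
position: [536.6, -12.2, 138.6]
ee_rot: [-0.654, 0.757, 0.0, 0.001]
contact_force: [-7.9, 2.1, 18.5]
gripper_width: -0.3
grasp_force: 9.4
```

Emit:
carry_out --pt "0 0 0 0 0.5 0.8 -1" --pt "0 0 0 0 0.5 0.8 -1"

```text
clock: 22.25
position: [536.5, -12.1, 138.1]
ee_rot: [-0.654, 0.757, -0.0, 0.001]
contact_force: [-6.5, 1.3, 19.4]
gripper_width: -0.3
grasp_force: 9.7
```

Emit:
carry_out --pt "0 0 0 0 0.3 0.8 -1" --pt "0 0 0 0 0.3 0.8 -1"

```text
clock: 22.5
position: [536.4, -12.1, 137.5]
ee_rot: [-0.654, 0.757, -0.0, 0.001]
contact_force: [-7.7, 1.7, 20.8]
gripper_width: 0.2
grasp_force: 10.0
```

Emit:
carry_out --pt "0 0 0 0 0.3 0.8 -1" --pt "0 0 0 0 0.3 0.8 -1"

```text
clock: 22.75
position: [536.3, -12.0, 136.9]
ee_rot: [-0.654, 0.757, -0.0, 0.001]
contact_force: [-8.3, 2.1, 19.9]
gripper_width: 0.2
grasp_force: 10.3
```

Emit:
carry_out --pt "0 0 0 0 0.3 0.8 -1" --pt "0 0 0 0 0.3 0.8 -1"

```text
clock: 23.0
position: [536.3, -12.1, 136.3]
ee_rot: [-0.654, 0.757, -0.001, 0.001]
contact_force: [-7.6, 0.7, 21.2]
gripper_width: 0.1
grasp_force: 10.6
```

Emit:
carry_out --pt "0 0 0 0 0.3 0.8 -1" --pt "0 0 0 0 0.3 0.8 -1"

```text
clock: 23.25
position: [536.2, -12.0, 135.7]
ee_rot: [-0.654, 0.756, -0.001, 0.002]
contact_force: [-7.3, 0.3, 21.2]
gripper_width: 0.1
grasp_force: 10.9
```

```bash
python3 - <<'E'
from h import *
s=read_state();print(s["position"],s["contact_force"])
cv2.imwrite("pics/g5.png",cv2.resize(cam("side")["color"][190:300,260:390],(780,660)[:2] if 0 else (700,592),interpolation=2))
E
```

```text
[536.21405784 -12.03233094 135.70706696] [-7.29496959  0.30600686 21.15972798]
```

View pics/g5.png

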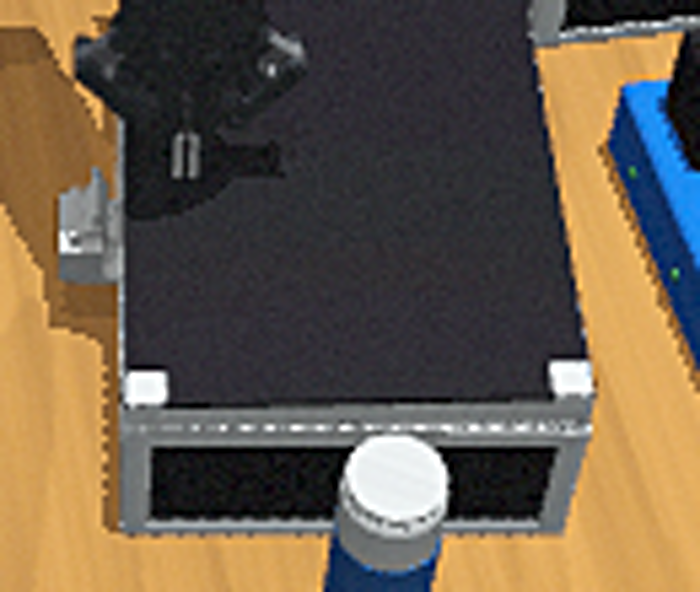

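The lid looks level and shut, with its front corners at (145,388) and (570,378) parallel to the rim. About 20 N was reached, so I'll back off and check in the images whether it springs up.

```bash
python3 - <<'E'
from h import *
for n in("side","top"): cv2.imwrite(f"pics/ref_{n}.png",cam(n)["color"])
E
```

Emit:
carry_out --pt "0 0 0 0 -2 -4 -1" --pt "0 0 0 0 -3 -8 -1" --pt "0 0 0 0 -4 -12 -1" --pt "0 0 0 0 -4 -12 -1"

```text
clock: 23.9
position: [539.4, -12.3, 144.1]
ee_rot: [-0.653, 0.757, 0.0, 0.001]
contact_force: [-1.8, 0.5, 6.8]
gripper_width: 0.2
grasp_force: 3.2
```

Emit:
carry_out --pt "0 0 0 0 0 -8 -1" --pt "0 0 0 0 0 -16 -1" --pt "0 0 0 0 0 -16 -1"

```text
clock: 24.28
position: [539.3, -12.4, 160.0]
ee_rot: [-0.653, 0.757, 0.001, 0.001]
contact_force: [0.8, -0.1, -0.6]
gripper_width: 0.2
grasp_force: 0.0
```

```bash
python3 - <<'E'
from h import *
a=cv2.imread("pics/ref_side.png");b=cam("side")["color"]
up=lambda im:cv2.resize(cv2.cvtColor(im,6),None,fx=8,fy=8,interpolation=2)
# lid corner patches and a fixed one (case lower wall)
for nm,(x,y) in {"lid -y front corner":(287,262),"lid -y back corner":(366,260),"case bottom front":(285,287)}.items():
    t=up(a[y-7:y+8,x-7:x+8]);s=up(b[y-12:y+13,x-12:x+13]);m=cv2.matchTemplate(s,t,5);_,v,_,l=cv2.minMaxLoc(m);print(nm,(l[0]/8-5,l[1]/8-5),round(v,3))
for th in(0,.012,.035,-.01): print(th,proj("side",world(C,[lid(th,240,30,-160),lid(th,0,30,-160)])).round(2).tolist())
print(read_state()["contact_force"])
E
```

```text
lid -y front corner (0.375, -2.0) 0.946
lid -y back corner (0.5, -0.125) 0.978
case bottom front (0.0, 0.0) 0.999
0 [[283.65, 262.98], [370.96, 262.69]]
0.012 [[283.81, 262.36], [371.1, 262.69]]
0.035 [[284.14, 261.18], [371.34, 262.69]]
-0.01 [[283.53, 263.49], [370.86, 262.69]]
[-1.11477524 -0.19988766 -0.87384151]
```

The front corner rose by 2 px (about 0.04 rad), so the catch did not engage. I'll press again slightly further forward and somewhat harder, with less side load.

Emit:
carry_out --pt "0 0 0 0 7 4 -1" --pt "0 0 0 0 7 9 -1" --pt "0 0 0 0 8 14 -1" --pt "0 0 0 0 9.5 18 -1" --pt "0 0 0 0 10.5 21 -1"

```text
clock: 24.95
position: [530.1, -11.1, 141.0]
ee_rot: [-0.654, 0.757, -0.001, 0.001]
contact_force: [-3.3, -0.8, 15.8]
gripper_width: -0.2
grasp_force: 8.0
```

Emit:
carry_out --pt "0 0 0 0 0.5 1.5 -1" --pt "0 0 0 0 1.2 3 -1" --pt "0 0 0 0 1.8 4.5 -1" --pt "0 0 0 0 1.8 4.5 -1"

```text
clock: 25.45
position: [529.7, -11.1, 138.0]
ee_rot: [-0.654, 0.756, -0.002, 0.003]
contact_force: [-2.2, -1.6, 17.0]
gripper_width: -0.2
grasp_force: 8.5
```

Emit:
carry_out --pt "0 0 0 0 0.4 1.5 -1" --pt "0 0 0 0 0.8 3 -1" --pt "0 0 0 0 0.8 3 -1"

```text
clock: 25.82
position: [529.4, -11.0, 135.6]
ee_rot: [-0.654, 0.756, -0.003, 0.003]
contact_force: [-1.0, -3.4, 18.6]
gripper_width: -0.2
grasp_force: 9.6
```

```bash
cat > trk.py <<'E'
from h import *
a=cv2.imread("pics/ref_side.png");b=cam("side")["color"]
up=lambda im:cv2.resize(cv2.cvtColor(im,6),None,fx=16,fy=16,interpolation=2)
for x,y in ((287,262),(300,265),(366,260)):
    t=up(a[y-7:y+8,x-7:x+8]);s=up(b[y-12:y+13,x-12:x+13]);_,v,_,l=cv2.minMaxLoc(cv2.matchTemplate(s,t,5));print((l[0]/16-5,l[1]/16-5),round(v,3))
s=read_state();print(s["position"].round(1),s["contact_force"].round(1))
E
python3 trk.py
```

```text
(0.0, 0.0) 0.994
(-0.0625, -0.0625) 0.984
(0.0, 0.0) 0.998
[529.4 -11.  135.6] [-2.1 -3.4 19.6]
```

Emit:
carry_out --pt "0 0 0 0 0.3 1.5 -1" --pt "0 0 0 0 0.3 1.5 -1"

```text
clock: 26.12
position: [529.3, -11.0, 134.4]
ee_rot: [-0.654, 0.756, -0.003, 0.003]
contact_force: [-2.1, -3.9, 20.6]
gripper_width: -0.0
grasp_force: 10.3
```

Emit:
carry_out --pt "0 0 0 0 0.3 1.5 -1" --pt "0 0 0 0 0.3 1.5 -1"

```text
clock: 26.38
position: [529.4, -11.0, 134.3]
ee_rot: [-0.655, 0.756, -0.003, 0.004]
contact_force: [-4.7, -3.2, 27.5]
gripper_width: 0.1
grasp_force: 13.8
```

```bash
python3 trk.py
```

```text
(0.0, 0.125) 0.983
(4.75, -0.0625) 0.967
(-0.0625, 0.0) 0.997
[529.3 -11.  134.3] [-4.9 -2.7 27.6]
```

The force jumped to 27 N with no further travel, so that is the hard stop. The catch should have snapped. Back off and check again.

Emit:
carry_out --pt "0 0 0 0 -1 -4 -1" --pt "0 0 0 0 -2 -10 -1" --pt "0 0 0 0 -2 -30 -1" --pt "0 0 0 0 -2 -30 -1"

```text
clock: 26.92
position: [528.1, -10.6, 159.0]
ee_rot: [-0.653, 0.757, 0.0, 0.002]
contact_force: [0.0, -0.4, -0.1]
gripper_width: -0.1
grasp_force: 0.0
```

```bash
python3 trk.py
```

```text
(0.375, -2.0) 0.949
(-0.125, -0.25) 0.736
(0.5, -0.0625) 0.978
[527.2 -10.7 157.8] [ 0.4  0.1 -0. ]
```

Ambiguous: it settles at the same place both times, so it could be caught at shut or sprung back. A light touch will give its height: TCP about 144 means shut, about 151 means sprung.

Emit:
carry_out --pt "0 0 0 0 0 2 -1" --pt "0 0 0 0 0 4 -1" --pt "0 0 0 0 0 4 -1"

```text
clock: 27.35
position: [526.8, -10.8, 153.0]
ee_rot: [-0.653, 0.757, 0.001, -0.001]
contact_force: [-0.0, -0.6, 0.3]
gripper_width: -0.1
grasp_force: 0.0
```

Emit:
carry_out --pt "0 0 0 0 0 2 -1" --pt "0 0 0 0 0 4 -1" --pt "0 0 0 0 0 4 -1"

```text
clock: 27.72
position: [527.1, -10.8, 149.6]
ee_rot: [-0.653, 0.757, 0.001, 0.0]
contact_force: [-0.5, 0.1, -0.8]
gripper_width: -0.0
grasp_force: 0.0
```

Emit:
carry_out --pt "0 0 0 0 0 2 -1" --pt "0 0 0 0 0 2 -1"

```text
clock: 27.98
position: [527.1, -10.8, 147.7]
ee_rot: [-0.653, 0.757, 0.001, 0.0]
contact_force: [1.1, -0.6, 0.5]
gripper_width: -0.1
grasp_force: 0.0
```

Emit:
carry_out --pt "0 0 0 0 0 2 -1" --pt "0 0 0 0 0 2 -1"

```text
clock: 28.22
position: [527.1, -10.7, 145.7]
ee_rot: [-0.653, 0.757, 0.001, 0.0]
contact_force: [-0.1, 1.4, -0.2]
gripper_width: -0.2
grasp_force: 0.0
```

Emit:
carry_out --pt "0 0 0 0 0 1.5 -1" --pt "0 0 0 0 0 1.5 -1"

```text
clock: 28.48
position: [527.2, -10.7, 144.3]
ee_rot: [-0.653, 0.757, 0.001, 0.0]
contact_force: [-0.9, 0.2, 0.4]
gripper_width: 0.2
grasp_force: 0.0
```

Emit:
carry_out --pt "0 0 0 0 0 1.5 -1" --pt "0 0 0 0 0 1.5 -1"

```text
clock: 28.72
position: [527.3, -10.7, 144.1]
ee_rot: [-0.653, 0.757, 0.001, 0.0]
contact_force: [-2.7, 0.5, 6.1]
gripper_width: 0.3
grasp_force: 3.3
```

The touch meets firm contact at TCP z = 144.2 mm, exactly the shut height, so the catch holds. Withdraw and hand in.

Emit:
carry_out --pt "0 0 0 0 0 -15 -1" --pt "0 0 0 0 0 -60 -1" --pt "0 0 0 0 0 -115 -1" --pt "0 0 0 0 0 -115 -1" --pt "0 0 0 0 0 -115 -1"

```text
clock: 29.35
position: [526.9, -10.9, 258.0]
ee_rot: [-0.653, 0.757, 0.001, 0.001]
contact_force: [-0.7, 0.9, 0.1]
gripper_width: 0.2
grasp_force: 0.0
```

```bash
python3 trk.py; python3 -c "
from bench import *
print(job_done())"
```

```text
(0.4375, -1.9375) 0.946
(-0.1875, -0.3125) 0.734
(0.5, -0.0625) 0.978
[526.6 -11.  257.1] [-0.1  0.2  0.1]
the job is handed in; nothing more can be done
None
```

The case is shut: I broke the stay, lowered the lid under control, and the catch holds at the shut height (a light touch met it there, with no sign of spring-back); the arm is clear and the job is handed in (no verdict was returned).

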